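# Lower the bench magnifier past its ratchet

## Task

The bench magnifier's boom is propped up by its ratchet. Press the steel thumb pad of the pawl down to its stop so that the nose comes out of the teeth (it stays out by itself; leave it out), then push the boom down, on the black pad made for it at the outer end, until it is fully down on its stop with the lens level. Pushing with the fingertips is enough: nothing is to be lifted, and the dish, jar, slide box and mouse are to be left where they are.

Things in the scene. Friction and masses are not known exactly. Their poses are not given: they have to be found in the camera images.
- boom_hinge (a point): Centre of the boom's horizontal hinge, 130 mm above the bench, on the magnifier's fixed white stand (foot 180 x 130 mm; two cheeks, 46 mm over both). The frame turns with the stand: x is level and points from the hinge to the side where the boom reaches out, y is the hinge axis, z is up.
- boom (a joint): Boom angle, rad: 0 = raised 0.80 rad above level, 0.80 = level, fully down on its stop (elevation = 0.80 minus this). Starts at 0.06 to 0.17. Boom (0.35 kg): 16 mm wide white bar from the hinge, black lens ring, push pad at the outer end. A stiff hinge holds it at any angle; 2 to 6 N down on the pad moves it when the pawl is free. Engaged, the pawl stops it at about 0.21: do not force it.
- boom_pad (a point): Centre of the top face of the black push pad at the boom's outer end: a flat pad 44 mm along the boom, 40 mm wide, 10 mm thick. The point lies 246 mm along the boom from the hinge and 6 mm above the boom's centre line; it moves on an arc about the hinge, from about 300 mm above the bench down to 136 mm. The pad's top slopes with the boom.
- pawl (a joint): Pawl angle, rad: 0 = nose in the teeth, 0.28 = thumb pad pressed down to its stop; the nose clears the teeth from 0.15 on, take it past 0.22. The pawl is a steel rocker lying on top of the toothed wheel at the hinge; stiff pivot (about 3 N on the pad), no spring: it stays where it is left.
- pawl_pad (a point): Centre of the top face of the pawl's steel thumb pad, 32 mm along the stand's x axis, 36 mm wide, 6 mm thick, on the side of the hinge away from the boom: 102 mm behind the hinge (along the stand's -x) and 194 mm above the bench when engaged. Pressing moves it about 13 mm down to the stop. Open below.
- lens_centre (a point): Centre of the glass lens (94 mm across) in its black ring (outer radius 57 mm), on the boom's centre line 170 mm from the hinge.
- dish: Bystander: covered glass dish, 90 mm across, 16 mm high, on the bench under the lens; origin at the centre of its underside, z up.
- jar: Bystander: small amber specimen jar, 44 mm across, 65 mm high; origin at the centre of its underside, z up.
- slide_box: Bystander: grey plastic slide box 92 x 42 x 36 mm, long side along its x; origin at the centre of its underside.
- mouse: Bystander: black computer mouse 100 x 56 x 28 mm, long side along its x; origin at the centre of its underside.

How it is judged:
By the outcome, as a careful person would: the job done as asked, in the order asked, and still so for the second after the job is handed in, with the robot touching nothing.
It also fails if it takes over 48 s, if anything falls off the work surface, if the arm or the gripper's body presses on something with over 40 N, if the wrist force passes 120 N, or if a joint passes its speed limit or range.

## Robot

A 6-joint arm with a two-finger parallel gripper is mounted at the origin on the work surface. World frame = base frame: x ahead of the robot, y to its left, z up, the work surface at z = 0. Lengths are in mm, angles in rad, forces in N, time in s.
With the tool pointing down it reaches from about 300 to 950 mm from the base axis. Payload 3.1 kg.
Tool frame: the origin (TCP) lies midway between the tips of the shut fingers; the grasp point (between the pads) lies env.tcp_to_grasp behind it (env.tcp_to_grasp is the distance from the TCP to the grasp point, in mm); z points along the fingers, y is the direction in which the jaws open and shut (so a half turn about z gives the same grasp; the last joint's range is limited). The gripper opens to 85 mm and grips with 20 to 120 N. Pads are 22 mm wide; open, the fingers measure 114 mm over their backs; the gripper's body (76 mm by 85 mm) begins 54 mm behind the grasp point. The pads swing forward as they close: fully open they stand 13 mm farther back than shut.
Start: joints at [1.091, 0.308, 1.634, -0, 1.2, -0.07], TCP at [249.042, 573.245, 231.272] pointing down, gripper open.
Joint ranges: [-3.06, 3.06], [-0.79, 1.96], [0.05, 2.63], [-1.19, 4.34], [0.05, 2.64], [-2.94, 2.94]. Speed limits (rad/s): [2.79, 2.79, 3.14, 3.14, 3.14, 3.14].

## Interface

Orientations are given as a unit quaternion [w, x, y, z].
In Python, from workcell import env gives the robot as it stands. The module is installed in compiled form; this text tells all that it offers.
- The arm moves only by the tool carry_out, never from a script. Its argument "targets" is a list of rows, each a list of 7 numbers: the shift along the tool's x, y, z each as a share of 40 mm, from -1 to 1, then the turn, a rotation vector about the tool's x, y, z each as a share of 8 degrees, from -1 to 1, then the gripper command: -1 is shut, 1 is fully open, values between are in proportion. A call has 1 to 5 rows; each row shifts and turns the pose as measured when the row begins, along the tool's axes as they then stand; what a row does not reach is not made up. A row lasts 1/8 s, in which the tool goes at most 62.5 mm and 10.7 degrees, less where a joint would pass 70% of its speed; a pose out of reach is approached as far as the arm can. A call with a number of a shift or a turn outside -1 to 1 is refused whole. A call with a gripper value outside its range is refused whole. The fingers move at their own pace and stop on an object; "force" is the grip in N (left out, the last holds). Time passes only in rows, so rows that do not move let the fingers close. It gives the time, the measured TCP pose, the force and the opening at its end, in the units of the state.
- env.get_state(): the state, without advancing time (a new reading comes with each control period).
- env.snapshot(name): name is "side" or "top" or "wrist"; returns the picture (384x512x3 uint8, red, green, blue); there is no depth.
- env.camera_params(name): a dict with "K" (3x3 intrinsics, pixels), "R" (3x3) and "t" (3): a world point X has camera coordinates R X + t; the wrist camera has in their place "mount" (4x4, takes a point from camera to tool coordinates, whose origin is the TCP and whose axes are the flange's). Camera axes: x right, y down, z forward; pixel columns grow to the right and rows downward; lengths in mm; the calibration is good to about 2 mm. The wrist camera is an equidistant fisheye: a pixel r from the principal point sees the ray r / f radians off the axis. A picture is of the moment at which its call begins: read the wrist's pose just before it. camera_params takes no time and is no camera call.
- env.sign_off(): hands the job in, once; it reports no verdict.
Trained networks look in the newest picture that a camera, given by its name, has taken for a name from the list of things; names that differ only in an ending like _2 or _b are one class to them, and where a whole thing is asked for, a point or a joint stands for the part that bears it (a point fixed in the world has none). Each returns a list of dicts, best first, with "confidence" (0 to 1); they miss things now and then, are a little off and sometimes report something else, mostly with a low value. They report only what shows in the picture. A call takes as long as a camera call.
- env.trace(camera, name): "pixels" (384x512 bool, what is visible of it) and "extent" ([left, top, right, bottom] in pixels, round what is visible of it).
The state is a dict: "t": time; "joint_positions": joint angles; "joint_velocities": joint speeds; "effort": joint torques, N m; "ee_pos": TCP position; "orientation": TCP orientation; "contact_force": force on the tool from outside, world axes, zero at the start; "wrist_torque": the same for the moment, N m; "finger_gap": opening from 0.0 (shut) to 1.0 (fully open).
Only numpy, scipy, OpenCV 4.12 (cv2) and the standard library are available. Lean on these libraries where they do the work, as an engineer would, in place of code of your own. Each camera call takes 0.05 s, during which the arm holds its last target.

## Working session

There is one attempt and no reset: what is moved stays moved. The work goes in short steps, Python scripts to look and compute and a tool call to move; the robot and the scene stay as the last step left them, time stands still between calls to the robot, and variables do not carry over. Pictures are saved under pics/ and viewed, and the job is handed in when it is done.

Besides the shell and the picture viewer there is one more tool, called as name(argument=value, ...), one argument or row to a line, values as JSON. carry_out: Moves the arm, as the interface text tells. Its arguments: {"type":"object","properties":{"targets":{"type":"array"},"force":{"type":"number"}},"required":["targets"]}

```bash
mkdir -p pics; python3 - <<'E'
from workcell import env
import cv2, numpy as np
for c in ["side","top"]:
    im=env.snapshot(c); cv2.imwrite(f"pics/{c}0.png",im[:,:,::-1])
    p=env.camera_params(c); print(c,{k:np.round(np.array(v),3).tolist() for k,v in p.items()})
    for n in ["boom_pad","pawl_pad","boom","pawl","lens_centre","boom_hinge"]:
        try:
            for r in env.trace(c,n)[:2]:
                ys,xs=np.nonzero(r["pixels"]); print(c,n,round(r["confidence"],2),r["extent"],xs.mean().round(1),ys.mean().round(1))
        except Exception as e: print(n,e)
s=env.get_state(); print(s); print(env.tcp_to_grasp)
E
```

```text
side {'K': [[428.431, 0.0, 253.387], [0.0, 428.431, 195.578], [0.0, 0.0, 1.0]], 'R': [[0.823, -0.568, 0.002], [-0.431, -0.627, -0.649], [0.369, 0.534, -0.761]], 't': [-446.596, 423.308, 721.519]}
side boom_pad 0.86 [207.5, 209.8, 276.0, 287.2] 239.5 259.3
side pawl_pad 0.96 [204.8, 173.5, 232.6, 222.2] 220.9 191.1
side boom 0.73 [207.6, 211.2, 275.5, 289.8] 239.8 260.2
side pawl 0.81 [208.0, 168.7, 233.8, 224.4] 220.8 190.8
side lens_centre 0.6 [204.0, 209.3, 277.3, 288.1] 239.8 260.1
side boom_hinge 0.9 [197.3, 170.4, 277.5, 307.3] 230.5 252.4
top {'K': [[429.052, 0.0, 258.033], [0.0, 429.052, 194.487], [0.0, 0.0, 1.0]], 'R': [[0.024, -1.0, -0.007], [-0.998, -0.023, -0.061], [0.061, 0.009, -0.998]], 't': [83.431, 590.448, 1001.419]}
top boom_pad 0.71 [273.7, 221.2, 395.5, 285.3] 344.0 251.8
top pawl_pad 0.85 [217.6, 190.3, 277.0, 224.6] 240.9 207.4
top boom 0.75 [274.1, 219.8, 396.3, 285.4] 344.4 251.7
top pawl 0.58 [218.2, 192.3, 280.2, 223.3] 242.1 208.0
top lens_centre 0.65 [274.5, 220.0, 396.0, 283.8] 344.3 252.0
top boom_hinge 0.92 [218.2, 184.6, 392.7, 284.7] 302.2 234.3
{'t': 0.7, 'joint_positions': array([ 1.09130142e+00,  3.08099897e-01,  1.63375841e+00,  1.01214563e-05,
        1.19969439e+00, -6.96956973e-02]), 'joint_velocities': array([ 5.43604671e-04,  1.06848406e-03, -1.23066073e-03,  1.62436522e-03,
       -7.50190110e-05, -9.41975020e-04]), 'effort': array([-1.20927431e-03, -4.15131462e+01, -2.77003616e+01, -2.41884454e-04,
        6.96477819e-04, -1.05181340e-05]), 'ee_pos': array([249.04948676, 573.26871248, 231.29193975]), 'orientation': array([8.77888424e-07, 2.03470660e-01, 9.79081044e-01, 2.05093808e-05]), 'contact_force': array([ 0.59708046, -0.08261888,  0.27632506]), 'wrist_torque': array([-0.03127993,  0.00516161,  0.00944722]), 'finger_gap': 0.9971484065671711}
18.700000000000003
```

View pics/side0.png

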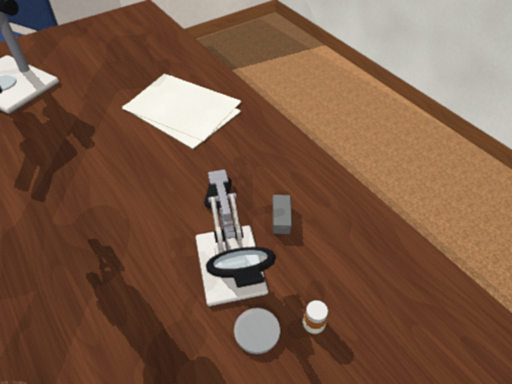

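View pics/top0.png

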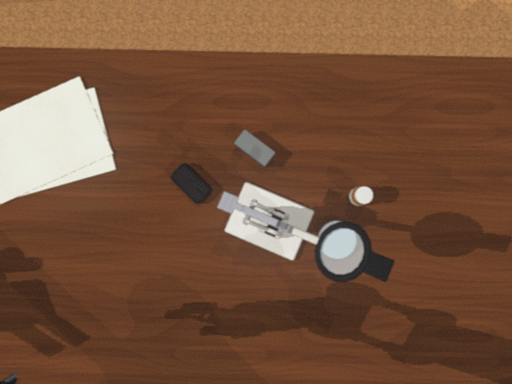

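Side view: steel pawl pad near (218,176), lens ring around (240,262), black boom pad near (248,280). Top view: pawl pad near (229,203), lens ring at (343,251), boom pad at (379,266), foot corners visible. I'll zoom in to pick points for the fit.

```bash
python3 - <<'E'
import cv2
s=cv2.imread("pics/side0.png"); t=cv2.imread("pics/top0.png")
cv2.imwrite("pics/sidez.png",cv2.resize(s[160:310,180:300],None,fx=4,fy=4,interpolation=cv2.INTER_CUBIC)[:600])
cv2.imwrite("pics/topz.png",cv2.resize(t[175:295,205:405],None,fx=4,fy=4,interpolation=cv2.INTER_CUBIC))
E
```

```text
(no output)
```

View pics/sidez.png

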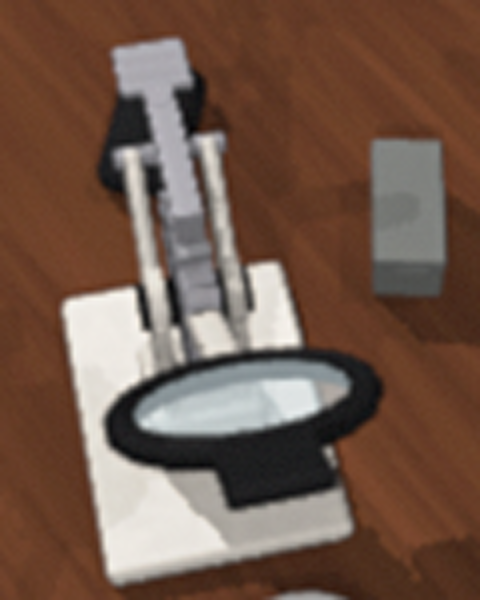

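View pics/topz.png

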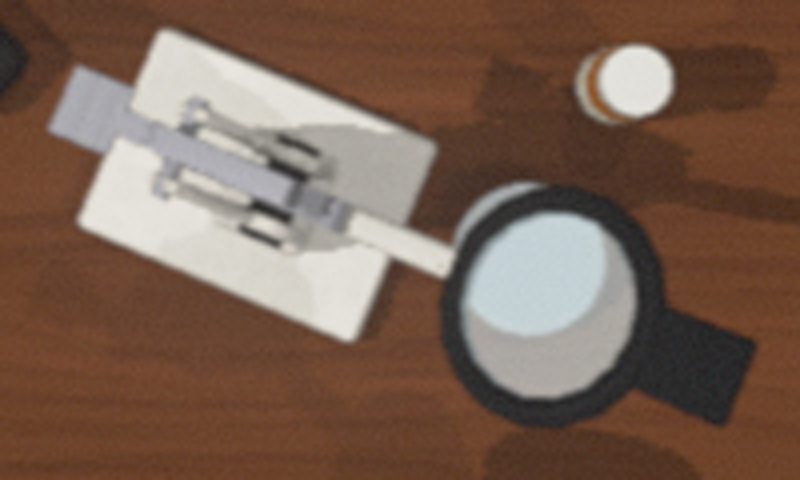

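```bash
cat > fit.py <<'E'
import numpy as np
from scipy.optimize import least_squares
def proj(p,X):
    c=X@np.array(p["R"]).T+np.array(p["t"]); q=c@np.array(p["K"]).T; return q[:,:2]/q[:,2:]
def B(a,y,o,th):
    e=.8-th; return [a*np.cos(e)-o*np.sin(e),y,130+a*np.sin(e)+o*np.cos(e)]
def world(L,v):
    L=np.array(L,float);c,s=np.cos(v[2]),np.sin(v[2])
    return np.c_[v[0]+c*L[:,0]-s*L[:,1],v[1]+s*L[:,0]+c*L[:,1],L[:,2]]
def pts(th):
    P=[[-118,18,194],[-118,-18,194],[-86,-18,194],[-86,18,194]]
    return P+[B(268,20,-4,th),B(268,-20,-4,th),B(170,0,0,th)]
E
python3 - <<'E'
from workcell import env
from fit import *
T=np.array([[78,66],[48,130],[100,153],[130,88],[755,343],[723,425],[552,306]])/4+[205,175]-.4
S=np.array([[184,38],[112,46],[116,92],[190,88],[338,485],[230,508],[245,408]])/4+[180,160]-.4
pt,ps=env.camera_params("top"),env.camera_params("side")
def f(v):
    X=world(pts(v[3]),v); return np.r_[proj(pt,X)-T,proj(ps,X)-S].ravel()
r=least_squares(f,[500,0,-1.8,.1],loss="soft_l1")
v=r.x;print(v,np.round(r.fun.reshape(-1,2),1).tolist())
for n,L in dict(hinge=[0,0,130],pawl=[-102,0,194],boom=B(246,0,6,v[3]),boomdown=[246,0,136]).items(): print(n,world([L],v).round(1))
from scipy.spatial.transform import Rotation as R
q=env.get_state()["orientation"];print(R.from_quat(np.r_[q[1:],q[0]]).as_matrix().round(3))
E
```

```text
[ 5.23117220e+02  6.05815681e+01 -1.95038667e+00  1.06226242e-01] [[-0.4, -0.4], [-0.2, 0.4], [1.8, 1.0], [1.5, 0.4], [1.4, -0.1], [0.5, 1.3], [-1.2, -0.5], [-0.8, -1.2], [-0.3, -0.4], [1.2, -0.5], [0.5, -2.4], [0.9, 0.1], [-0.5, 0.1], [-0.5, -2.0]]
hinge [[523.1  60.6 130. ]]
pawl [[560.9 155.3 194. ]]
boom [[ 454.5 -111.5  291.9]]
boomdown [[ 432.  -167.9  136. ]]
[[-0.917  0.398  0.   ]
 [ 0.398  0.917  0.   ]
 [ 0.     0.    -1.   ]]
```

Residuals are about 1–2 px, so I'm accepting the fit. Closing the fingers and travelling toward the pawl pad, at a height above it.

carry_out(
  targets=[
    [-0.94, -0.54, 0, 0, 0, 0, -1],
    [-0.94, -0.54, 0, 0, 0, 0, -1],
    [-0.94, -0.54, 0, 0, 0, 0, -1],
    [-0.94, -0.54, 0, 0, 0, 0, -1],
    [-0.94, -0.54, 0, 0, 0, 0, -1],
  ],
  force=40,
)

```text
t: 1.32
ee_pos: [380.7, 397.9, 231.9]
orientation: [0.001, 0.2, 0.98, 0.002]
contact_force: [-0.5, 0.6, -0.1]
finger_gap: 0.006
```

carry_out(
  targets=[
    [-0.94, -0.54, 0, 0, 0, 0, -1],
    [-0.94, -0.54, 0, 0, 0, 0, -1],
    [-0.94, -0.54, 0, 0, 0, 0, -1],
    [-0.94, -0.54, 0, 0, 0, 0, -1],
  ],
)

```text
t: 1.82
ee_pos: [488.6, 254.8, 232.8]
orientation: [0.002, 0.2, 0.98, 0.003]
contact_force: [0.2, 0.9, 0.5]
finger_gap: -0.003
```

carry_out(
  targets=[
    [-0.88, -0.52, 0, 0, 0, 0, -1],
    [-0.88, -0.52, 0, 0, 0, 0, -1],
    [-0.85, -0.5, 0, 0, 0, 0, -1],
    [0, 0, 0, 0, 0, 0, -1],
    [0, 0, 0, 0, 0, 0, -1],
  ],
)

```text
t: 2.45
ee_pos: [564.3, 151.5, 233.5]
orientation: [0.003, 0.203, 0.979, 0.003]
contact_force: [-0.2, 1.2, -1.1]
finger_gap: -0.004
```

```bash
python3 - <<'E'
from workcell import env
import cv2, numpy as np
for c in ["side","top"]:
    im=env.snapshot(c); cv2.imwrite(f"pics/{c}1.png",im[:,:,::-1])
a=cv2.imread("pics/side1.png")[120:320,160:320];b=cv2.imread("pics/top1.png")[140:300,190:400]
a=cv2.resize(a,(400,500));b=cv2.resize(b,(400,305));o=np.zeros((500,800,3),np.uint8);o[:,:400]=a;o[:305,400:]=b
cv2.imwrite("pics/z1.png",o)
print(env.get_state()["ee_pos"])
E
```

```text
[564.16990438 151.98100758 233.640974  ]
```

View pics/z1.png

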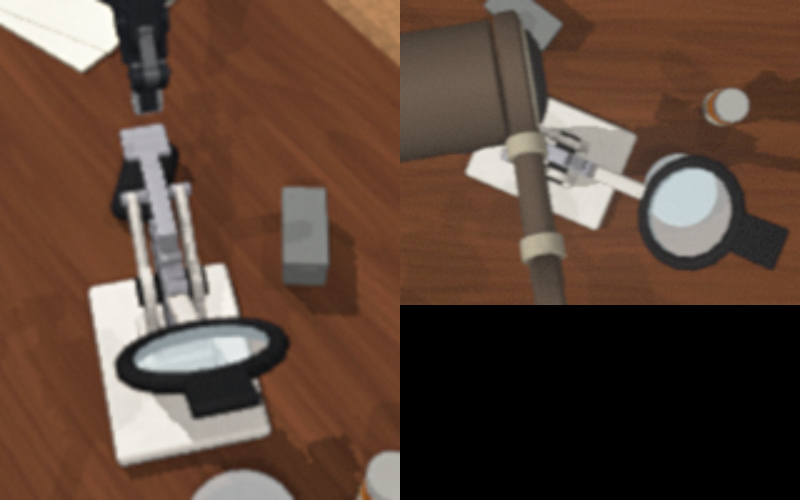

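The fingertips hang directly above and just behind the thumb pad (tip at (147,105), pad at (147,140) in the zoom). Lowering to just above it.

carry_out(
  targets=[
    [0.1, 0.06, 0.4, 0, 0, 0, -1],
    [0, 0, 0.3, 0, 0, 0, -1],
    [0, 0, 0.12, 0, 0, 0, -1],
    [0, 0, 0.1, 0, 0, 0, -1],
  ],
)

```text
t: 3.05
ee_pos: [559.3, 158.7, 193.6]
orientation: [0.002, 0.2, 0.98, 0.003]
contact_force: [-0.1, 0.2, 0.9]
finger_gap: -0.001
```

carry_out(
  targets=[
    [0, 0, 0.1, 0, 0, 0, -1],
    [0, 0, 0.1, 0, 0, 0, -1],
  ],
)

```text
t: 3.3
ee_pos: [560.1, 160.2, 186.6]
orientation: [0.002, 0.2, 0.98, 0.005]
contact_force: [-1.7, 1.4, 3.5]
finger_gap: 0.003
```

carry_out(
  targets=[
    [0, 0, 0.1, 0, 0, 0, -1],
    [0, 0, 0.08, 0, 0, 0, -1],
  ],
)

```text
t: 3.55
ee_pos: [560.5, 160.8, 180.6]
orientation: [0.003, 0.2, 0.98, 0.005]
contact_force: [-5.2, 0.8, 14.6]
finger_gap: -0.0
```

carry_out(
  targets=[
    [0, 0, 0.06, 0, 0, 0, -1],
    [0, 0, 0.06, 0, 0, 0, -1],
  ],
)

```text
t: 3.8
ee_pos: [560.6, 160.8, 180.6]
orientation: [0.002, 0.2, 0.98, 0.005]
contact_force: [-5.5, 0.7, 13.7]
finger_gap: 0.001
```

Pawl is at its stop: z stays at 180.6 (13 mm down) with about 14 N on it. Lifting straight off and checking.

carry_out(
  targets=[
    [0, 0, -0.5, 0, 0, 0, -1],
    [0, 0, -1, 0, 0, 0, -1],
    [0, 0, -1, 0, 0, 0, -1],
    [0, 0, -1, 0, 0, 0, -1],
    [0, 0, -0.6, 0, 0, 0, -1],
  ],
)

```text
t: 4.42
ee_pos: [558.2, 155.1, 343.1]
orientation: [0.0, 0.2, 0.98, -0.0]
contact_force: [-0.3, 0.6, -0.6]
finger_gap: 0.001
```

```bash
python3 - <<'E'
from workcell import env
from fit import *
import cv2
im=env.snapshot("side")[:,:,::-1].copy(); cv2.imwrite("pics/side2.png",im)
a=cv2.imread("pics/side0.png")
cv2.imwrite("pics/z2.png",np.hstack([cv2.resize(i[150:300,180:280],(400,600),interpolation=cv2.INTER_CUBIC) for i in (a,im)]))
print(env.get_state()["ee_pos"],env.get_state()["contact_force"])
v=[523.1,60.6,-1.95]
print(proj(env.camera_params("side"),world([[-118,18,194],[-118,-18,194],[-118,18,179],[-118,-18,179]],v)).round(1))
E
```

```text
[559.57333699 155.44106629 346.46571193] [ 1.45908349 -0.14007724  1.74412114]
[[224.7 167.9]
 [207.3 170.8]
 [225.1 173. ]
 [207.9 175.8]]
```

View pics/z2.png

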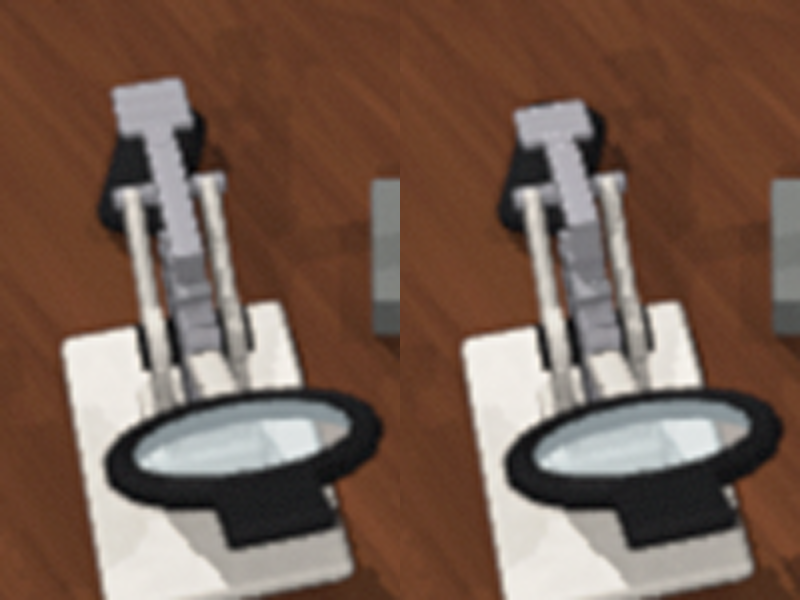

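After the press the pad's rear edge has dropped from row about 80 to 102 in the zoom, 5.5 px, which matches the predicted stop. The nose is visibly raised and stays there with nothing touching it. Moving above the boom pad.

carry_out(
  targets=[
    [-0.04, -1, 0, 0, 0, 0, -1],
    [-0.04, -1, 0, 0, 0, 0, -1],
    [-0.04, -1, 0, 0, 0, 0, -1],
    [-0.04, -1, 0, 0, 0, 0, -1],
    [-0.04, -1, 0, 0, 0, 0, -1],
  ],
)

```text
t: 5.1
ee_pos: [486.9, -37.8, 340.9]
orientation: [0.002, 0.198, 0.98, -0.003]
contact_force: [0.5, 0.2, 0.7]
finger_gap: -0.001
```

carry_out(
  targets=[
    [-0.04, -1, 0, 0, 0, 0, -1],
    [-0.04, -0.9, 0, 0, 0, 0, -1],
    [0, 0, 0, 0, 0, 0, -1],
    [0, 0, 0, 0, 0, 0, -1],
  ],
)

```text
t: 5.6
ee_pos: [456.6, -114.8, 336.0]
orientation: [-0.001, 0.201, 0.98, -0.005]
contact_force: [0.7, 0.4, -0.3]
finger_gap: -0.001
```

```bash
python3 - <<'E'
from workcell import env
from fit import *
import cv2
for c in ["side","top"]:
    im=env.snapshot(c); cv2.imwrite(f"pics/{c}3.png",im[:,:,::-1])
a=cv2.imread("pics/side3.png")[120:320,160:320];b=cv2.imread("pics/top3.png")[140:300,190:400]
a=cv2.resize(a,(400,500));b=cv2.resize(b,(400,305));o=np.zeros((500,800,3),np.uint8);o[:,:400]=a;o[:305,400:]=b
cv2.imwrite("pics/z3.png",o)
s=env.get_state();print(s["ee_pos"],s["contact_force"])
from scipy.spatial.transform import Rotation as R
q=s["orientation"];print(R.from_quat(np.r_[q[1:],q[0]]).as_matrix().round(3))
v=[523.1,60.6,-1.95]
for th in np.arange(.1,.81,.1): print(th.round(2),world([B(246,0,6,th)],v).round(0))
E
```

```text
[ 456.77353542 -114.22351556  336.19788362] [ 0.2063301  -0.52162665  0.3572804 ]
[[-0.92   0.392 -0.003]
 [ 0.392  0.92  -0.009]
 [-0.001 -0.009 -1.   ]]
0.1 [[ 455. -111.  293.]]
0.2 [[ 449. -125.  274.]]
0.3 [[ 444. -137.  253.]]
0.4 [[ 440. -148.  231.]]
0.5 [[ 437. -156.  208.]]
0.6 [[ 434. -162.  185.]]
0.7 [[ 433. -166.  161.]]
0.8 [[ 432. -168.  136.]]
```

View pics/z3.png

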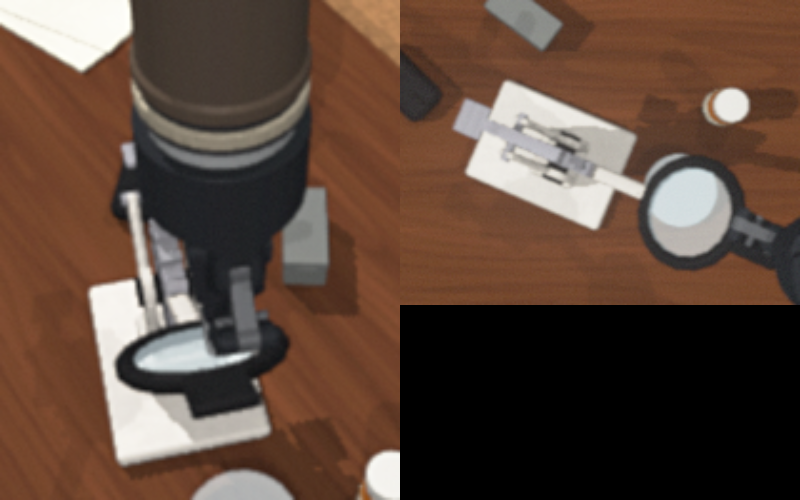

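The fingertips are over the pad, centred on the boom line (top zoom: tip near (755,230), pad below it). Descending to contact.

carry_out(
  targets=[
    [0, 0, 0.5, 0, 0, 0, -1],
    [0, 0, 0.25, 0, 0, 0, -1],
    [0, 0, 0.15, 0, 0, 0, -1],
    [0, -0.05, 0.15, 0, 0, 0, -1],
  ],
)

```text
t: 6.2
ee_pos: [458.1, -114.1, 294.1]
orientation: [0.001, 0.197, 0.98, -0.005]
contact_force: [-1.4, 0.3, 5.2]
finger_gap: -0.001
```

carry_out(
  targets=[
    [0, -0.15, 0.2, 0, 0, 0, -1],
    [0, -0.15, 0.2, 0, 0, 0, -1],
  ],
)

```text
t: 6.45
ee_pos: [453.9, -124.9, 279.2]
orientation: [0.002, 0.197, 0.98, -0.004]
contact_force: [-1.1, 1.8, 3.7]
finger_gap: -0.002
```

carry_out(
  targets=[
    [0.05, -0.15, 0.25, 0, 0, 0, -1],
    [0.05, -0.12, 0.25, 0, 0, 0, -1],
    [0, -0.12, 0.25, 0, 0, 0, -1],
  ],
)

```text
t: 6.82
ee_pos: [446.9, -141.6, 250.0]
orientation: [0.007, 0.197, 0.98, -0.006]
contact_force: [0.3, 0.4, 4.6]
finger_gap: -0.002
```

carry_out(
  targets=[
    [0.03, -0.11, 0.27, 0, 0, 0, -1],
    [0.03, -0.1, 0.27, 0, 0, 0, -1],
    [0.03, -0.08, 0.27, 0, 0, 0, -1],
    [0, -0.06, 0.27, 0, 0, 0, -1],
  ],
)

```text
t: 7.32
ee_pos: [439.5, -157.6, 205.2]
orientation: [0.01, 0.197, 0.98, -0.008]
contact_force: [0.2, -0.3, 5.1]
finger_gap: 0.001
```

carry_out(
  targets=[
    [0.03, -0.06, 0.27, 0, 0, 0, -1],
    [0.03, -0.05, 0.27, 0, 0, 0, -1],
    [0.02, -0.04, 0.27, 0, 0, 0, -1],
    [0, -0.03, 0.27, 0, 0, 0, -1],
  ],
)

```text
t: 7.82
ee_pos: [434.5, -164.7, 158.9]
orientation: [0.01, 0.197, 0.98, -0.008]
contact_force: [0.6, -2.9, 5.0]
finger_gap: 0.0
```

carry_out(
  targets=[
    [0, -0.02, 0.2, 0, 0, 0, -1],
    [0, 0, 0.15, 0, 0, 0, -1],
  ],
)

```text
t: 8.07
ee_pos: [433.7, -165.5, 143.2]
orientation: [0.009, 0.197, 0.98, -0.008]
contact_force: [1.4, -3.0, 5.1]
finger_gap: -0.003
```

carry_out(
  targets=[
    [0, 0, 0.12, 0, 0, 0, -1],
    [0, 0, 0.1, 0, 0, 0, -1],
  ],
)

```text
t: 8.32
ee_pos: [433.8, -165.8, 135.5]
orientation: [0.008, 0.197, 0.98, -0.008]
contact_force: [-8.0, 2.2, 33.9]
finger_gap: 0.002
```

carry_out(
  targets=[
    [0, 0, 0.1, 0, 0, 0, -1],
    [0, 0, 0.1, 0, 0, 0, -1],
  ],
)

```text
t: 8.57
ee_pos: [433.8, -165.8, 135.4]
orientation: [0.006, 0.197, 0.98, -0.008]
contact_force: [-9.7, 2.3, 32.8]
finger_gap: -0.001
```

On the stop: z is steady at 135.4 and the force rose to 33 N. Lifting off gently and checking.

carry_out(
  targets=[
    [0, 0, -0.2, 0, 0, 0, -1],
    [0, 0, -0.6, 0, 0, 0, -1],
    [0, 0, -1, 0, 0, 0, -1],
    [0, 0, -1, 0, 0, 0, -1],
    [0, 0, -1, 0, 0, 0, -1],
  ],
)

```text
t: 9.2
ee_pos: [423.6, -156.3, 281.8]
orientation: [-0.009, 0.197, 0.98, -0.001]
contact_force: [1.3, -0.2, -0.3]
finger_gap: 0.002
```

carry_out(
  targets=[
    [-1, 0, -0.8, 0, 0, 0, -1],
    [-1, -1, 0, 0, 0, 0, -1],
    [-1, -1, 0, 0, 0, 0, -1],
    [-1, -1, 0, 0, 0, 0, -1],
    [0, 0, 0, 0, 0, 0, -1],
  ],
)

```text
t: 9.82
ee_pos: [524.5, -326.5, 306.7]
orientation: [-0.016, 0.196, 0.981, 0.005]
contact_force: [-0.3, -0.3, -0.3]
finger_gap: 0.002
```

```bash
python3 - <<'E'
from workcell import env
from fit import *
import cv2
for c in ["side","top"]:
    im=env.snapshot(c)[:,:,::-1].copy()
    v=[523.1,60.6,-1.95]
    X=world([B(268,20,-4,.8),B(268,-20,-4,.8),B(170,0,0,.8),B(224,20,6,.8),B(224,-20,6,.8),[-118,18,179],[-118,-18,179]],v)
    cv2.imwrite(f"pics/{c}4.png",im)
    o=(180,150) if c=="side" else (205,160)
    z=cv2.resize(im[o[1]:o[1]+200,o[0]:o[0]+200 if c=="top" else o[0]+100],None,fx=2 if c=="top" else 4,fy=2 if c=="top" else 3)
    f=(2,2) if c=="top" else (4,3)
    for p in proj(env.camera_params(c),X): cv2.circle(z,tuple(int(round(q)) for q in (p-o)*f),2,(0,0,255),-1)
    if c=="side": a=z
    else: b=z
o=np.zeros((600,800,3),np.uint8);o[:600,:400]=a;o[:400,400:]=b;cv2.imwrite("pics/z4.png",o)
s=env.get_state();print(s["ee_pos"],s["contact_force"])
E
```

```text
[ 523.84561905 -323.57361289  307.47125186] [-0.03856613 -0.29150362  0.47571551]
```

View pics/z4.png

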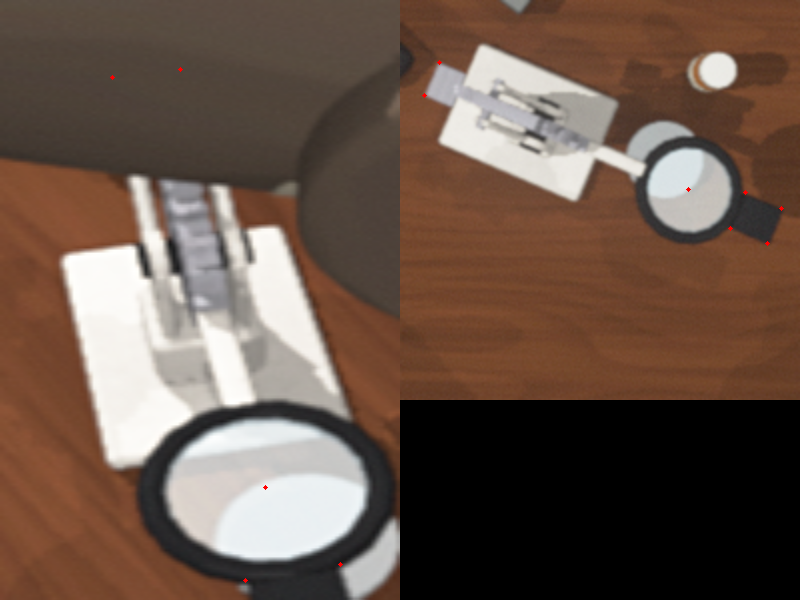

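The level-boom prediction (red dots) falls on the lens centre and pad corners in both views. The arm hides the pawl in the side view, so I'll move clear at height for a last look.

carry_out(
  targets=[
    [0, 0, -1, 0, 0, 0, -1],
    [0, 0.9, -0.3, 0, 0, 0, -1],
    [0, 1, 0, 0, 0, 0, -1],
    [0, 1, 0, 0, 0, 0, -1],
    [0, 1, 0, 0, 0, 0, -1],
  ],
)

```text
t: 10.55
ee_pos: [579.7, -168.4, 359.9]
orientation: [-0.021, 0.194, 0.981, 0.01]
contact_force: [0.1, -0.6, -0.0]
finger_gap: -0.002
```

carry_out(
  targets=[
    [0.4, 1, 0, 0, 0, 0, -1],
    [0.4, 1, 0, 0, 0, 0, -1],
    [0.4, 1, 0, 0, 0, 0, -1],
    [0.4, 1, 0, 0, 0, 0, -1],
    [0.4, 1, 0, 0, 0, 0, -1],
  ],
)

```text
t: 11.18
ee_pos: [572.3, 62.9, 365.2]
orientation: [-0.026, 0.19, 0.981, 0.012]
contact_force: [0.9, -0.4, -0.4]
finger_gap: 0.001
```

carry_out(
  targets=[
    [0.4, 1, 0, 0, 0, 0, -1],
    [0.4, 1, 0, 0, 0, 0, -1],
    [0.4, 1, 0, 0, 0, 0, -1],
    [0, 0, 0, 0, 0, 0, -1],
    [0, 0, 0, 0, 0, 0, -1],
  ],
)

```text
t: 11.8
ee_pos: [560.4, 204.2, 369.0]
orientation: [-0.031, 0.184, 0.982, 0.012]
contact_force: [0.3, 0.1, -0.5]
finger_gap: 0.0
```

```bash
python3 - <<'E'
from workcell import env
from fit import *
import cv2
ims=[]
for c in ["side","top"]:
    im=env.snapshot(c)[:,:,::-1].copy(); cv2.imwrite(f"pics/{c}5.png",im)
    v=[523.1,60.6,-1.95]
    X=world([B(268,20,-4,.8),B(268,-20,-4,.8),B(170,0,0,.8),[-118,18,179],[-118,-18,179]],v)
    z=cv2.resize(im[130:350,150:350],(400,440)) if c=="side" else cv2.resize(im[110:330,205:405],(400,440))
    for p in proj(env.camera_params(c),X): cv2.circle(z,tuple(int(round(q)) for q in (p-((150,130) if c=="side" else (205,110)))*2),1,(0,0,255),-1)
    ims.append(z)
cv2.imwrite("pics/z5.png",np.hstack(ims))
s=env.get_state();print(s["t"],s["ee_pos"],s["contact_force"])
E
```

```text
11.9 [561.0568476  203.5030747  369.07160733] [-0.32669386 -0.63500447 -0.59092381]
```

View pics/z5.png

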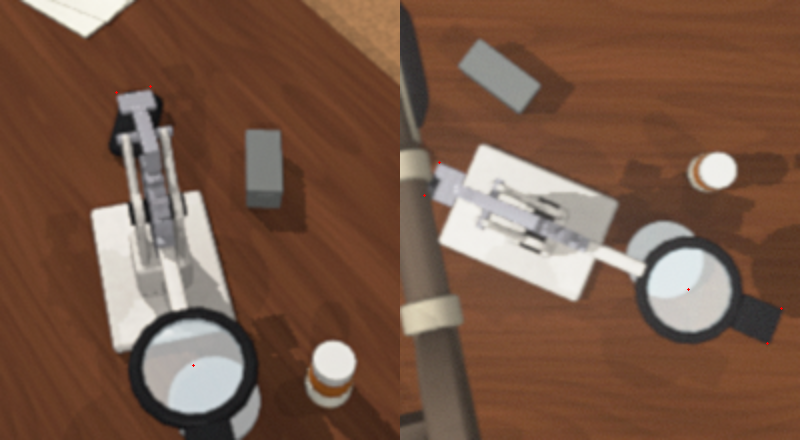

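The boom is level, and the pawl pad still sits at its predicted stop position (side zoom, dots at (118,94) and (150,86)). The dish, jar, slide box and mouse are where they were, and nothing is being touched.

```bash
python3 -c "
from workcell import env
print(env.sign_off())"
```

```text
the job is handed in; nothing more can be done
None
```

The pawl is out and the boom is fully down on its stop. I handed the job in at about 11.9 s of the 48 s.

- **Pawl:** I pressed the thumb pad down about 13 mm until it stopped, with roughly 14 N on it at the end. The side view after lifting off, and again at the end, showed the pad still down at its predicted stop position.
- **Boom:** I pushed it down on the black pad along its arc with about 4–5 N, and it did not catch on the teeth. At the bottom, the fingertip height held at 135.4 mm (136 mm expected) and the force rose to about 33 N. The lens centre and pad corners in the final pictures match the predicted level position to within 1–2 pixels.
- **Surroundings:** By eye, the dish, jar, slide box and mouse had not moved. The arm was clear of everything, with force readings under 1 N.

No check failed. The camera fit of the stand's position was only good to about 2 px, and I did not measure the boom and pawl joint angles directly.

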